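# Gauge a plinth groove, then unclamp and sort it

## Task

Check the groove in the clamped porcelain plinth: with the depth gauge, push the sprung probe into the groove, and against nothing else, until the foot sits flat on the plinth, hold it there for a second, and set the gauge back upright on its stand. Then press the pawl's yellow tail down so that the pawl lifts and stays up, slide the clamp bar back, and set the plinth the right way up, flat in the green tray if the groove is at least 12 mm deep or in the orange tray if it is shallower. Disturb nothing else.

Things in the scene. Friction and masses are not known exactly. Their poses are not given: they have to be found in the camera images.
- jig: grey clamp base bolted to the table, 130 x 310 x 12 mm, spanning y from -95 to +215 mm. Origin on the table under the middle of the work seat, which is the plate's top, 12 mm up; x across, +y is the way the clamp bar opens, z up. Fixed jaw at y -80 to -61, 45 mm high over the table. Heights given below as 'over the table'.
- clamp (a joint): slide of the clamp bar along the jig's +y in m: 0 clamped, 0.035 fully back; slides with about 3 N and stays. Its steel jaw (y 61 to 78 at 0, 70 mm wide) has a lip over the plinth's end from y = 49 mm, lip top 69 mm over the table. Locked by the pawl until that is lifted.
- clamp_post (a point): middle of the top of the clamp bar's upright red post (18 mm in x, 16 mm in y, 105 mm over the table, standing free from 69 mm up; jig y = 86 mm when clamped): push or pull it along the jig's +y. It moves with the bar.
- pawl (a joint): angle of the brass see-saw pawl in rad: 0 its nose stands behind the bar's tooth (locked), 0.5 fully lifted; the bar is free above 0.3. It stays where it is left. Pressing its yellow tail pad down lifts the nose: about 3 N.
- pawl_pad (a point): middle of the top of the yellow tail pad (28 x 24 mm) of the pawl, 64 mm over the table at 0 and about 27 mm lower when fully pressed; at jig x = 0, y = 234 mm, beyond the guide cheeks (60 mm high, jig y 164 to 198).
- plinth: loose white porcelain plinth with a purple and a pink band, 60 (x) x 120 (y) x 50 (z) mm, 0.3 to 0.6 kg, clamped on the jig with its axes along the jig's. Origin at the centre of its underside. A groove 16 mm wide, open at both ends, runs along y in the middle of its top; its lilac floor lies 6 to 18 mm below the top (differs each time, the same all along).
- gauge: loose depth gauge, 0.25 kg. Steel foot 84 (x) x 26 (y) x 10 mm, blue square housing 34 x 34 mm from 10 to 80 mm over the foot's underside, steel collar to 86 mm. Origin at the centre of the foot's flat underside, z up. Use it with the foot's length across the groove.
- probe (a joint): how far the gauge's sprung probe is pushed in, in m: 0 = out by 22 mm under the foot (as at the start). Pushing takes 4 to 5 N, and a brake holds the reading after the gauge is lifted. Groove depth = 22 mm minus this, once the foot has sat flat on the plinth. The indicator pin, 12 mm across, rises by the same amount out of the collar on the gauge's top: its first 10 mm are red, below that yellow, so that yellow shows if the groove is shallower than 12 mm.
- probe_tip (a point): tip of the probe (7 mm diameter steel pin on the gauge's axis).
- stand: wooden gauge stand fixed to the table, 110 (x) x 64 (y) mm. Two pillars (x 22 to 44 mm either side, 44 mm wide in y) with tops 42 mm over the table carry the gauge's foot, its length along x, the probe hanging between them. Origin on the table under its middle.
- tray_green: green tray fixed to the table, 104 (x) x 164 (y) mm outside, walls 4 mm thick, rim 14 mm high, inner floor 4 mm over the table; origin on the table under its middle. For grooves at least 12 mm deep.
- tray_orange: orange tray fixed to the table, same sizes and origin as the green one. For shallower grooves.
- bird_tall: loose porcelain bird figurine, 170 mm tall; origin at the centre of its underside. Not to be disturbed.
- bird_mid: loose porcelain bird figurine, 150 mm tall; origin at the centre of its underside. Not to be disturbed.
- bird_small: loose porcelain bird figurine, 110 mm tall; origin at the centre of its underside. Not to be disturbed.
- squeeze_a: loose tan squeeze bottle, 40 mm diameter, 112 mm tall; origin at the centre of its underside. Not to be disturbed.
- squeeze_b: loose cream squeeze bottle, 40 mm diameter, 112 mm tall; origin at the centre of its underside. Not to be disturbed.
- glaze_jar: loose amber glaze jar, 60 mm diameter, 85 mm tall; origin at the centre of its underside. Not to be disturbed.
- cup: loose white mug, 72 mm diameter, 60 mm tall; origin at the centre of its underside. Not to be disturbed.
Things that resemble listed ones, but are neither listed nor needed, are in the scene too. What is shaped like the stand but turquoise is not meant. There is more than one size of the tray_orange; the job needs the larger.

How it is judged:
By the outcome, as a careful person would: the job done as asked, in the order asked, and still so for the second after the job is handed in, with the robot touching nothing.
It also fails if it takes over 72 s, if anything falls off the work surface, if the arm or the gripper's body presses on something with over 40 N, if the wrist force passes 120 N, or if a joint passes its speed limit or range.

## Robot

A 6-joint arm with a two-finger parallel gripper is mounted at the origin on the work surface. World frame = base frame: x ahead of the robot, y to its left, z up, the work surface at z = 0. Lengths are in m, angles in rad, forces in N, time in s.
With the tool pointing down it reaches from about 0.2 to 0.875 m from the base axis. Payload 3.4 kg.
Tool frame: the origin (TCP) lies midway between the tips of the shut fingers; the grasp point (between the pads) lies 19 mm behind it; z points along the fingers, y is the direction in which the jaws open and shut (so a half turn about z gives the same grasp; the last joint's range is limited). The gripper opens to 94 mm and grips with 3 to 60 N. Pads are 16 mm wide; open, the fingers measure 119 mm over their backs; the gripper's body (75 mm by 177 mm) begins 78 mm behind the grasp point.
Start: joints at [-1.432, 0.276, 1.505, -0, 1.361, -0.121], TCP at [0.148, -0.556, 0.171] pointing down, gripper open.
Joint ranges: [-2.89, 2.89], [-0.75, 2.08], [0.22, 2.7], [-1.18, 4.32], [0.11, 2.71], [-2.7, 2.7]. Speed limits (rad/s): [2.57, 2.57, 3.14, 3.14, 3.14, 3.14].

## Interface

Orientations are given as a unit quaternion [w, x, y, z].
In Python, from bench import * gives the robot as it stands.
- The arm moves only by the shell command python3 -m handwheel 'ROWS' [OPENING]. ROWS is JSON, a list of rows, each an object with "translation": the shift along the world's x, y, z in cm, a list of three; "turn": the turn, a rotation vector about the world's x, y, z in degrees, a list of three. A call has 1 to 10 rows; each row is the pose to reach, as a shift and turn from the pose measured when the call began; what a row does not reach only later rows make up. A row lasts 1/8 s, in which the tool goes at most 62.5 mm and 10.7 degrees, less where a joint would pass 70% of its speed; a pose out of reach is approached as far as the arm can. A call with a gripper value outside its range is refused whole. OPENING is the finger opening in cm, from 0 to 9.4, set as the call begins (- or left out, the last holds). The fingers move at their own pace and stop on an object; the grip force is fixed at half the most. Time passes only in rows, so rows that repeat a pose let the fingers close. It gives the time, the measured TCP pose, the force and the opening at its end, in the units of the state.
- sense(): the state, without advancing time (a new reading comes with each control period).
- get_image(name): name is "side" or "top"; returns a dict with "img" (420x560x3 uint8, blue, green, red), "fx", "fy", "cx", "cy" (pixels), "k1" (the pictures are not rectified: a ray, as slopes to the right and down, at radius r is drawn at 1 + k1 r^2 times it, then the intrinsics apply), "rvec" (rotation vector, rad) and "tvec" (3), from world to camera coordinates, as OpenCV has them. Camera axes: x right, y down, z forward; pixel columns grow to the right and rows downward; lengths in m; the calibration is good to about 2 mm. A picture is of the moment at which its call begins. There is no depth.
- close_job(): hands the job in, once; it reports no verdict.
The state is a dict: "time": time; "joint_pos": joint angles; "dq": joint speeds; "joint_torque": joint torques, N m; "eef_pos": TCP position; "tcp_rot": TCP orientation; "contact_force": force on the tool from outside, world axes, zero at the start; "moment": the same for the moment, N m; "width": opening from 0.0 (shut) to 1.0 (fully open).
Only numpy, scipy, OpenCV 4.12 (cv2) and the standard library are available. Lean on these libraries where they do the work, as an engineer would, in place of code of your own. Each camera call takes 0.05 s, during which the arm holds its last target. There are 200 camera calls.

## Working session

There is one attempt and no reset: what is moved stays moved. The work goes in short steps, Python scripts to look and compute and a shell command to move; the robot and the scene stay as the last step left them, time stands still between calls to the robot, and variables do not carry over. Pictures are saved under pics/ and viewed, about 8 in all and at most 12, crops included, and the job is handed in when it is done.

```bash
ls; mkdir -p pics; python3 - <<'E'
from bench import *
import cv2
for n in("top","side"):
    d=get_image(n); cv2.imwrite(f"pics/{n}0.png",d["img"]); print(n,{k:v for k,v in d.items() if k!="img"})
print(sense())
E
```

```text
pics
top {'fx': 475.5238928063822, 'fy': 475.5238928063822, 'cx': 269.75426235221425, 'cy': 211.00897714381233, 'k1': 0.016458521634438547, 'rvec': array([ 2.14593877, -2.19967851,  0.0929933 ]), 'tvec': array([0.03814762, 0.51505575, 1.32696143])}
side {'fx': 453.82136149032675, 'fy': 453.82136149032675, 'cx': 271.08944619989444, 'cy': 204.28629473429658, 'k1': 0.029604472789265986, 'rvec': array([ 0.61827995, -2.70744683,  1.09745608]), 'tvec': array([0.48636793, 0.21786017, 1.04473576])}
{'time': 0.1, 'joint_pos': array([-1.43199812e+00,  2.76493554e-01,  1.50598733e+00,  1.58671694e-05,
        1.36076690e+00, -1.20990732e-01]), 'dq': array([-0.00048522, -0.00260212, -0.00165524, -0.00043744,  0.00156094,
       -0.00096296]), 'joint_torque': array([ 2.83873145e-03, -4.05452228e+01, -2.37780708e+01,  7.02367723e-02,
        2.98778107e-02, -5.13092425e-05]), 'eef_pos': array([ 0.14762873, -0.55511917,  0.17062077]), 'tcp_rot': array([-8.27602555e-04,  9.91575444e-01,  1.29527811e-01,  3.89227391e-07]), 'contact_force': array([-0.70761453,  0.48010483, -0.15226299]), 'moment': array([-0.05276077,  0.00124226, -0.04812646]), 'width': 1.0000248484155192}
```

```bash
python3 - <<'E'
import cv2
for n in("top","side"):
    i=cv2.imread(f"pics/{n}0.png"); cv2.imwrite(f"pics/{n}0b.png",cv2.resize(i,(800,600),interpolation=cv2.INTER_CUBIC))
E
```

```text
(no output)
```

View pics/top0b.png

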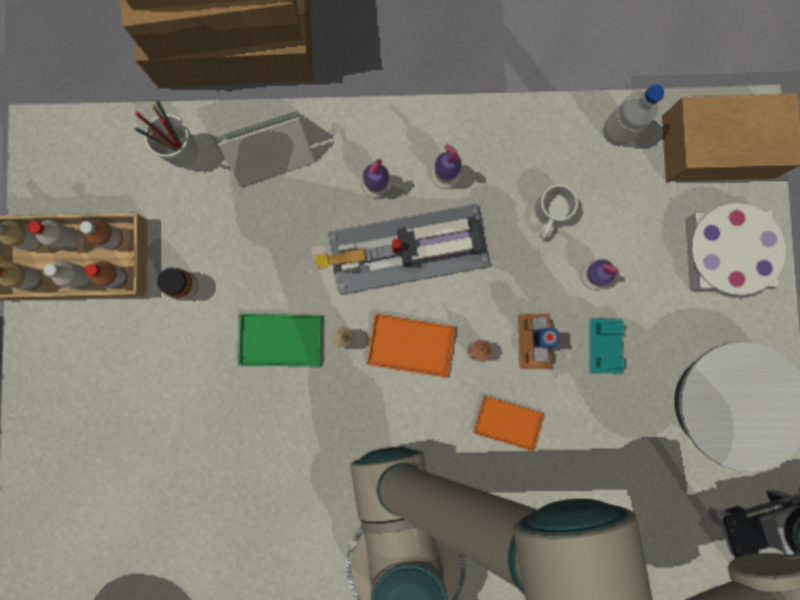

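View pics/side0b.png

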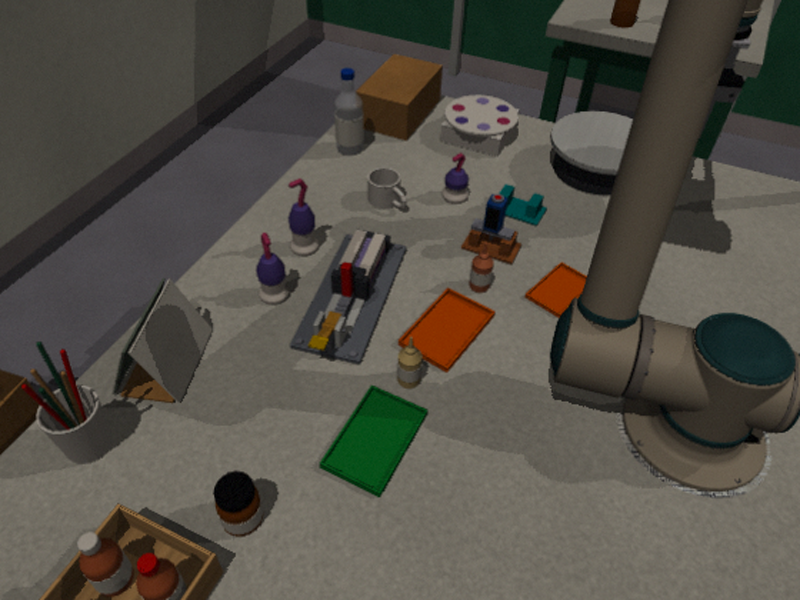

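The top view (800x600 scale) shows the jig's corners at (330,235), (478,207), (490,265) and (341,293), with its +y end and the yellow pad at (321,261). The stand with the gauge is at (537,341), the green tray at (281,340) and the large orange tray at (412,345). The side view agrees with this. Next I'll enlarge the jig and stand area.

```bash
cat > h.py <<'E'
import numpy as np, cv2
from bench import *
def px2w(d,uv,z):
    K=np.array([[d["fx"],0,d["cx"]],[0,d["fy"],d["cy"]],[0,0,1]])
    p=(np.array(uv,float)-[d["cx"],d["cy"]])/d["fx"]
    q=p.copy()
    for _ in range(10): q=p/(1+d["k1"]*(q@q))
    R=cv2.Rodrigues(np.array(d["rvec"]))[0]; t=np.array(d["tvec"])
    c=-R.T@t; r=R.T@np.array([q[0],q[1],1.])
    return c+r*(z-c[2])/r[2]
def w2px(d,X):
    R=cv2.Rodrigues(np.array(d["rvec"]))[0]; p=R@np.array(X,float)+d["tvec"]; q=p[:2]/p[2]
    return q*(1+d["k1"]*(q@q))*d["fx"]+[d["cx"],d["cy"]]
def crop(img,x0,y0,w,h,s,fn):
    c=cv2.resize(img[y0:y0+h,x0:x0+w],None,fx=s,fy=s,interpolation=cv2.INTER_CUBIC)
    cv2.imwrite("pics/"+fn,c)
E
python3 - <<'E'
from h import *
i=cv2.imread("pics/top0.png"); crop(i,216,138,200,140,4,"c1.png")
d=get_image("top"); s=.7
def P(n,u,v,z): print(n,np.round(px2w(d,(u*s,v*s),z),4))
for n,u,v,z in [("jA",330,235,.012),("jB",478,207,.012),("jC",490,265,.012),("jD",341,293,.012),
 ("g",239,315,.014),("g",322,315,.014),("g",323,365,.014),("g",240,366,.014),
 ("o",375,315,.014),("o",455,325,.014),("o",447,375,.014),("o",367,362,.014),
 ("pad",321,261,.064),("post",398,245,.105),("gaugetop",550,337,.13),("sqb",342,337,.1),("sqa",480,350,.1),("birdm",376,178,.1),("birdt",448,165,.1),("birds",602,273,.08),("cup",559,205,.06)]: P(n,u,v,z)
E
```

```text
jA [0.6546 0.1341 0.012 ]
jB [ 0.7043 -0.167   0.012 ]
jC [ 0.5852 -0.1868  0.012 ]
jD [0.5361 0.1141 0.012 ]
g [0.4968 0.3186 0.014 ]
g [0.4927 0.1527 0.014 ]
g [0.3931 0.1523 0.014 ]
g [0.3953 0.3171 0.014 ]
o [0.49   0.0468 0.014 ]
o [ 0.4661 -0.1122  0.014 ]
o [ 0.3674 -0.093   0.014 ]
o [0.3969 0.0648 0.014 ]
pad [0.594  0.1481 0.064 ]
post [ 0.6144 -0.0013  0.105 ]
gaugetop [ 0.4339 -0.2725  0.13  ]
sqb [0.4443 0.1076 0.1   ]
sqa [ 0.4138 -0.1486  0.1   ]
birdm [0.7454 0.0372 0.1   ]
birdt [ 0.767  -0.1007  0.1   ]
birds [ 0.5548 -0.3886  0.08  ]
cup [ 0.6931 -0.3184  0.06  ]
```

View pics/c1.png

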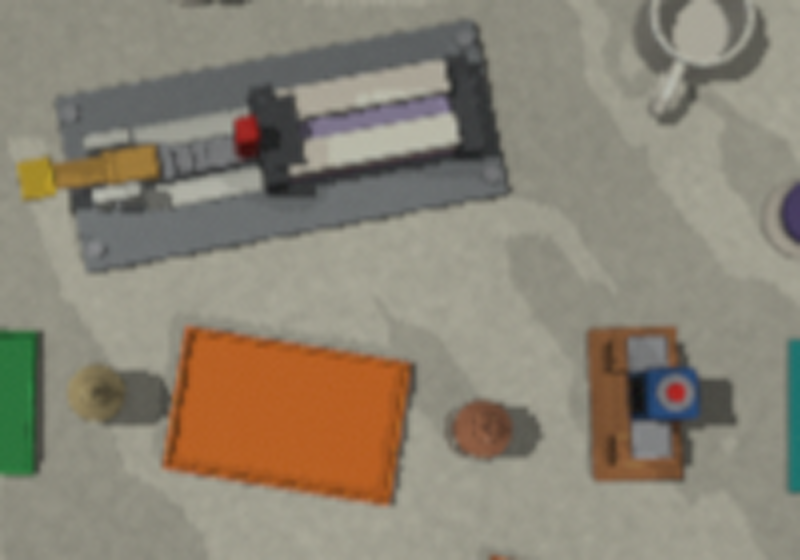

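The crop shows jig corners at (58,100), (475,20), (510,192) and (92,272), the pad at (36,178), the post at (246,137) and the pin top at (676,393). The stand's corners are (588,328), (675,328), (685,478) and (595,480). I'll fit poses to these.

```bash
cat > fit.py <<'E'
from h import *
from scipy.optimize import least_squares
import pickle
T=get_image("top"); S=get_image("side")
def fit(name,x0,pts):  # pts: (cam,u,v,(x,y,z) local)
    def W(p,l):
        c,s=np.cos(p[2]),np.sin(p[2]); return [p[0]+c*l[0]-s*l[1],p[1]+s*l[0]+c*l[1],l[2]]
    f=lambda p:np.concatenate([w2px(c,W(p,l))-[u,v] for c,u,v,l in pts])
    r=least_squares(f,x0); print(name,np.round(r.x,4),"deg",round(np.degrees(r.x[2]),2),"res px",np.round(r.fun,1).tolist()); return r.x,W
C=lambda u,v:(216+u/4,138+v/4)
def t(u,v,*l): return (T,*C(u,v),l)
def b(u,v,*l): return (T,u*.7,v*.7,l)
out={}
out["jig"]=fit("jig",[.62,-.08,.17],[t(58,100,.065,.215,.012),t(475,20,.065,-.095,.012),t(510,192,-.065,-.095,.012),t(92,272,-.065,.215,.012),t(36,178,0,.234,.064),t(246,137,0,.086,.105)])[0]
out["stand"]=fit("stand",[.44,-.26,0],[t(588,328,.055,.032,.012),t(675,328,.055,-.032,.012),t(685,478,-.055,-.032,.012),t(595,480,-.055,.032,.012)])[0]
out["green"]=fit("green",[.44,.23,0],[b(239,315,.052,.082,.014),b(322,315,.052,-.082,.014),b(323,365,-.052,-.082,.014),b(240,366,-.052,.082,.014)])[0]
out["orange"]=fit("orange",[.44,-.02,-.15],[t(188,327,.052,.082,.014),t(413,364,.052,-.082,.014),t(391,503,-.052,-.082,.014),t(163,466,-.052,.082,.014)])[0]
print("pin",px2w(T,C(676,393),.13),px2w(T,C(676,393),.128))
pickle.dump(out,open("out.pkl","wb"))
def W(p,l):
    c,s=np.cos(p[2]),np.sin(p[2]); return [p[0]+c*l[0]-s*l[1],p[1]+s*l[0]+c*l[1],l[2]]
i=S["img"].copy(); i=cv2.resize(i,None,fx=4,fy=4,interpolation=cv2.INTER_CUBIC)
def dot(p,l,col=(0,255,0)):
    u,v=w2px(S,W(p,l))*4+1.5; cv2.circle(i,(int(u),int(v)),3,col,1)
for x in(-.065,.065):
    for y in(-.095,.215): dot(out["jig"],(x,y,.012))
dot(out["jig"],(0,.234,.064)); dot(out["jig"],(0,.086,.105))
for x in(-.055,.055):
    for y in(-.032,.032): dot(out["stand"],(x,y,.0),(0,255,255))
for x in(-.044,.044):
    for y in(-.022,.022): dot(out["stand"],(x,y,.042),(255,255,0))
for x in(-.042,.042):
    for y in(-.013,.013): dot(out["stand"],(x,y,.052),(255,0,255))
dot(out["stand"],(0,0,.128),(255,0,255))
for x in(-.052,.052):
    for y in(-.082,.082): dot(out["orange"],(x,y,.014))
cv2.imwrite("pics/c2.png",cv2.resize(i[440:1040,800:1600],(800,600)))
E
python3 fit.py
```

```text
jig [ 0.6307 -0.085   0.1635] deg 9.37 res px [-0.8, -0.2, 0.2, -0.1, 0.4, 0.6, -1.1, 0.7, 0.5, 0.7, 0.7, -1.6]
stand [ 0.4301 -0.2715  0.005 ] deg 0.28 res px [-0.3, -0.2, 0.5, -0.8, -0.0, 0.4, -0.2, 0.6]
green [ 0.4445  0.2352 -0.0108] deg -0.62 res px [0.7, -0.2, 0.0, -1.0, -0.5, 0.6, -0.2, 0.7]
orange [ 0.4279 -0.0247 -0.1889] deg -10.83 res px [-0.3, -0.8, 0.3, -0.7, 0.1, 0.9, -0.1, 0.6]
pin [ 0.43294364 -0.2724282   0.13      ] [ 0.43300642 -0.27290145  0.128     ]
```

View pics/c2.png

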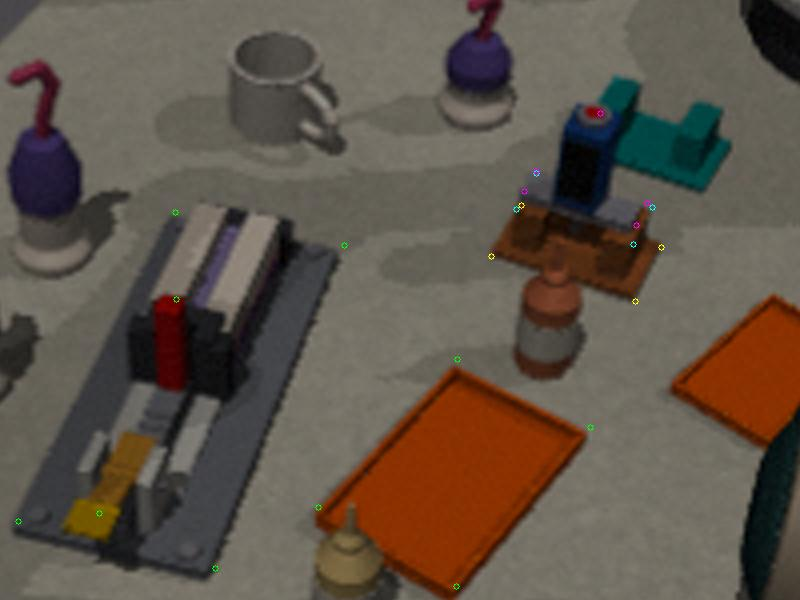

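```bash
sed -i 's|C=lambda u,v:.*|C=lambda u,v:(216+(u-1.5)/4,138+(v-1.5)/4)\ndef s(u,v,*l): return (S,(800+u-1.5)/4,(440+v-1.5)/4,l)|; s|(T,u\*.7,v\*.7,l)|(T,u*.7-.15,v*.7-.15,l)|; s|t(246,137,0,.086,.105)\]|t(246,137,0,.086,.105),s(212,575,-.065,.215,.012),s(14,530,.065,.215,.012),s(341,252,-.065,-.095,.012),s(172,302,0,.086,.105)]|; s|t(163,466,-.052,.082,.014)\]|t(163,466,-.052,.082,.014),s(457,367,.052,-.082,.014),s(586,436,-.052,-.082,.014),s(318,515,.052,.082,.014)]|; s|t(595,480,-.055,.032,.012)\]|t(595,480,-.055,.032,.012),s(493,252,.055,.032,.012),s(635,294,-.055,.032,.012),s(660,245,-.055,-.032,.012)]|' fit.py
sed -i '/^print("pin"/a fit("pin",[.43,-.27,0],[t(676,393,0,0,.128),s(593,113,0,0,.128)])\nfor n,z,u,v in [("mid base",.05,376,180),("mid crest",.145,378,165),("tall base",.06,448,167),("tall crest",.165,453,152)]: print(n,px2w(T,(u*.7,v*.7),z).round(3))' fit.py
python3 fit.py
```

```text
jig [ 0.6315 -0.0825  0.1638] deg 9.39 res px [-1.3, -0.1, -0.3, -0.0, -0.1, 0.7, -1.6, 0.8, -0.0, 0.8, 0.1, -1.5, 0.1, -1.1, 0.2, -1.5, 0.2, -1.1, 0.4, -0.2]
stand [ 0.4306 -0.2687  0.0008] deg 0.05 res px [-0.8, 0.0, -0.1, -0.6, -0.7, 0.7, -0.9, 0.7, -0.5, -1.5, 0.2, -0.7, 0.7, -1.9]
green [ 0.4449  0.2356 -0.0108] deg -0.62 res px [0.7, -0.2, 0.0, -1.0, -0.5, 0.6, -0.2, 0.7]
orange [ 0.428  -0.0218 -0.1888] deg -10.82 res px [-0.9, -0.4, -0.4, -0.3, -0.5, 1.2, -0.7, 0.9, -0.3, -1.1, 0.7, -1.5, -0.5, -1.1]
pin [ 0.43393904 -0.27150361  0.13      ] [ 0.43400342 -0.27197537  0.128     ]
pin [ 0.4345 -0.2712  0.    ] deg 0.0 res px [-0.3, -0.2, 0.3, -0.4]
mid base [0.755 0.038 0.05 ]
mid crest [0.757 0.032 0.145]
tall base [ 0.775 -0.104  0.06 ]
tall crest [ 0.772 -0.104  0.165]
```

```bash
python3 -m handwheel '[{"translation":[0,0,6],"turn":[0,0,10]},{"translation":[2,2,9],"turn":[0,0,20]},{"translation":[6,6,9],"turn":[0,0,30]},{"translation":[10,10,9],"turn":[0,0,40]},{"translation":[14,14,9],"turn":[0,0,50]},{"translation":[18,18,9],"turn":[0,0,60]},{"translation":[22,22,9],"turn":[0,0,70]},{"translation":[26,26,9],"turn":[0,0,75.2]},{"translation":[28.6,28.4,9],"turn":[0,0,75.2]},{"translation":[28.6,28.4,9],"turn":[0,0,75.2]}]' 9.4
python3 -c "
from bench import *;s=sense();print(s['eef_pos'],s['tcp_rot'],s['joint_pos'])"
```

```text
time: 1.6
eef_pos: [0.4349, -0.27, 0.2611]
tcp_rot: [-0.0, 0.705, 0.709, 0.0]
contact_force: [-0.2, -0.2, -0.6]
width: 0.998
[ 0.43494066 -0.26996537  0.26111913] [-1.87696764e-04  7.05151587e-01  7.09056557e-01  5.81978414e-05] [-6.91611667e-01  1.41059361e-01  1.46376500e+00  1.50121996e-04
  1.53713155e+00 -6.97139215e-01]
```

```bash
python3 -m handwheel '[{"translation":[0,0,-5]},{"translation":[0,0,-10]},{"translation":[0,-0.1,-15]},{"translation":[0,-0.1,-18.6]},{"translation":[0,-0.1,-18.6]},{"translation":[0,-0.1,-18.6]}]' 9.4 && python3 -m handwheel '[{"translation":[0,0,0]},{"translation":[0,0,0]},{"translation":[0,0,0]},{"translation":[0,0,0]},{"translation":[0,0,0]},{"translation":[0,0,0]}]' 3.0
```

```text
invalid input at $[0]: expected keys translation, turn
```

```bash
python3 -m handwheel '[{"translation":[0,0,-5],"turn":[0,0,0]},{"translation":[0,0,-10],"turn":[0,0,0]},{"translation":[0,-0.1,-15],"turn":[0,0,0]},{"translation":[0,-0.1,-18.6],"turn":[0,0,0]},{"translation":[0,-0.1,-18.6],"turn":[0,0,0]},{"translation":[0,-0.1,-18.6],"turn":[0,0,0]}]' 9.4 && python3 -m handwheel '[{"translation":[0,0,0],"turn":[0,0,0]},{"translation":[0,0,0],"turn":[0,0,0]},{"translation":[0,0,0],"turn":[0,0,0]},{"translation":[0,0,0],"turn":[0,0,0]},{"translation":[0,0,0],"turn":[0,0,0]},{"translation":[0,0,0],"turn":[0,0,0]}]' 3.0
```

```text
time: 2.35
eef_pos: [0.4354, -0.2724, 0.0765]
tcp_rot: [0.001, 0.705, 0.709, 0.0]
contact_force: [0.2, 0.8, -0.4]
width: 1.002
time: 3.1
eef_pos: [0.4354, -0.2723, 0.0764]
tcp_rot: [0.001, 0.705, 0.709, 0.0]
contact_force: [0.2, 0.5, -0.2]
width: 0.397
```

```bash
python3 -m handwheel '[{"translation":[0,0,0],"turn":[0,0,0]},{"translation":[0,0,0],"turn":[0,0,0]},{"translation":[0,0,0],"turn":[0,0,0]},{"translation":[0,0,0],"turn":[0,0,0]}]' 3.0; python3 - <<'E'
from h import *
d=get_image("side"); crop(d["img"],300,90,133,100,6,"c3.png"); print(sense()["width"],sense()["eef_pos"])
E
```

```text
time: 3.6
eef_pos: [0.4353, -0.2723, 0.0764]
tcp_rot: [0.001, 0.705, 0.709, -0.0]
contact_force: [-1.0, 0.5, 0.4]
width: 0.358
0.35799286888811027 [ 0.43522987 -0.27235633  0.07639211]
```

View pics/c3.png

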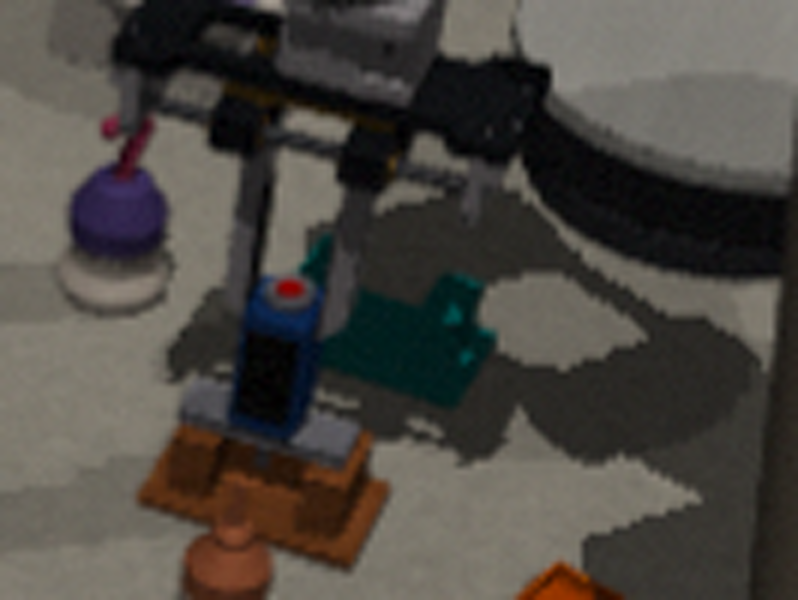

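```bash
python3 -m handwheel '[{"translation":[0,0,4],"turn":[0,0,0]},{"translation":[0,0,10],"turn":[0,0,0]},{"translation":[4,3.7,10],"turn":[0,0,2]},{"translation":[8,7.4,10],"turn":[0,0,4]},{"translation":[12,11.1,10],"turn":[0,0,6]},{"translation":[16,14.8,10],"turn":[0,0,8]},{"translation":[19.7,18.4,10],"turn":[0,0,9.1]},{"translation":[19.7,18.4,8],"turn":[0,0,9.1]},{"translation":[19.7,18.4,6],"turn":[0,0,9.1]},{"translation":[19.7,18.4,6],"turn":[0,0,9.1]}]'; python3 - <<'E'
from h import *
d=get_image("side"); t=get_image("top"); print(sense()["width"],sense()["eef_pos"],sense()["tcp_rot"],sense()["contact_force"])
a=cv2.resize(d["img"][110:210,200:300],None,fx=5.9,fy=5.9,interpolation=cv2.INTER_CUBIC)[:, :400+190]
b=cv2.resize(t["img"][138:278,220:290],(210,420),interpolation=cv2.INTER_CUBIC)
c=np.zeros((590,800,3),np.uint8); c[:,:590]=a; c[:420,590:]=b; cv2.imwrite("pics/c4.png",c)
E
```

```text
time: 4.9
eef_pos: [0.6305, -0.0875, 0.1338]
tcp_rot: [-0.002, 0.647, 0.763, -0.001]
contact_force: [-0.2, -0.2, -2.4]
width: 0.36
0.35807069585132395 [ 0.63231431 -0.08831762  0.13632025] [ 5.95940361e-04  6.46984041e-01  7.62503308e-01 -2.69276218e-05] [-0.56968398  0.08923845 -2.16048536]
```

View pics/c4.png

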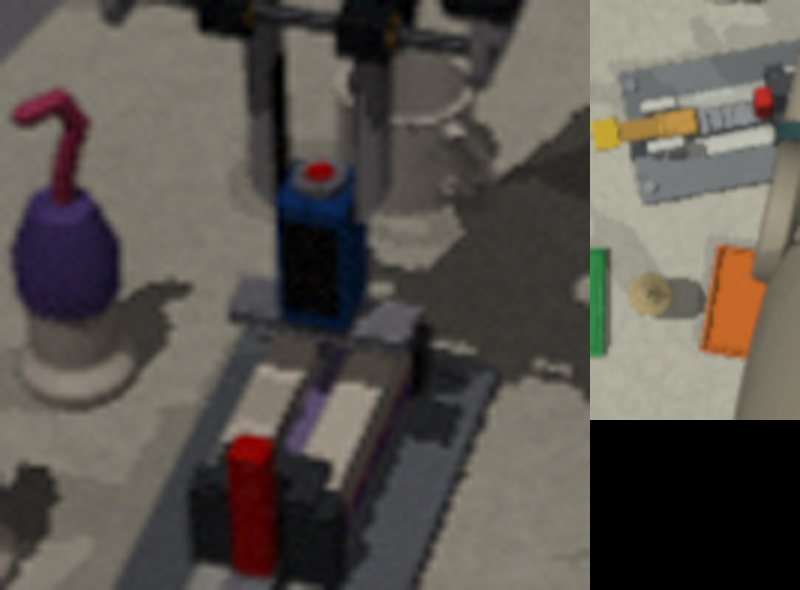

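The side view shows the gauge held over the plinth, pin at (320,172), with the foot across the groove. The plinth's top edges near the foot are at about x = 262, 310, 345 and 383. I'll check the offset across the groove within this one camera.

```bash
cat > q.py <<'E'
from h import *
import pickle
J=pickle.load(open("out.pkl","rb"))["jig"]
def toj(X):
    c,s=np.cos(J[2]),np.sin(J[2]); x,y=X[0]-J[0],X[1]-J[1]; return np.round([1e3*(c*x+s*y),1e3*(-s*x+c*y),1e3*X[2]],1)
E
python3 - <<'E'
from q import *
d=get_image("side"); c=lambda u,v:(200+(u+.5)/5.9-.5,110+(v+.5)/5.9-.5)
z=sense()["eef_pos"][2]
print("tcp",toj(sense()["eef_pos"]))
print("pin",toj(px2w(d,c(320,172),z-.0344+.086)))
for p in [(262,365),(310,372),(345,380),(383,392),(222,440),(285,455),(310,470),(350,487)]: print(p,toj(px2w(d,c(*p),.062)))
for l in [(.03,-.01),(.008,-.01),(-.008,-.01),(-.03,-.01)]:
    cc,s=np.cos(J[2]),np.sin(J[2]); u=w2px(d,[J[0]+cc*l[0]-s*l[1],J[1]+s*l[0]+cc*l[1],.062]); print(np.round((u-[200,110]+.5)*5.9-.5,0))
# row profile across the groove
g=d["img"][172+2:182,245:272].astype(int); print(d["img"][176,235:270].tolist())
E
```

```text
tcp [  0.2  -6.2 137. ]
pin [ -2.9   0.6 188.6]
(262, 365) [30.4 -8.3 62. ]
(310, 372) [  7.5 -10.1  62. ]
(345, 380) [-9.7 -9.5 62. ]
(383, 392) [-28.9  -6.8  62. ]
(222, 440) [31.7 45.  62. ]
(285, 455) [ 1.3 46.2 62. ]
(310, 470) [-12.4  52.2  62. ]
(350, 487) [-32.8  57.4  62. ]
[264. 363.]
[309. 372.]
[342. 379.]
[387. 388.]
[[82, 90, 93], [72, 72, 72], [63, 61, 58], [64, 60, 60], [62, 59, 58], [68, 65, 64], [86, 91, 96], [113, 125, 132], [112, 123, 133], [114, 124, 134], [112, 123, 132], [115, 125, 135], [113, 124, 133], [116, 125, 135], [91, 100, 107], [47, 51, 54], [56, 56, 60], [79, 62, 70], [101, 74, 84], [106, 77, 87], [104, 83, 92], [118, 118, 127], [130, 144, 153], [133, 145, 155], [132, 144, 156], [133, 145, 154], [130, 143, 153], [133, 145, 156], [128, 137, 149], [100, 107, 114], [45, 51, 55], [50, 54, 61], [39, 36, 51], [29, 16, 31], [26, 16, 21]]
```

```bash
python3 - <<'E'
from q import *
d=get_image("side"); c=lambda u,v:(200+(u+.5)/5.9-.5,110+(v+.5)/5.9-.5)
p=sense()["eef_pos"]
print("obs now",c(320,172),"pred",w2px(d,[p[0],p[1]+.001,p[2]+.0516]))
print("old obs",347.9,137.9,"pred tcp",w2px(d,[.4353,-.2723+.001,.128]))
# red pin centroid
im=d["img"].astype(int); m=(im[...,2]>150)&(im[...,1]<60); m[:125]=0;m[150:]=0; m[:,:240]=0;m[:,270:]=0
print(np.argwhere(m).mean(0)[::-1], m.sum())
# foot corners predicted in crop c4
cc,s=np.cos(J[2]),np.sin(J[2])
for lx,ly,lz in [(.042,.013,-.0344),(-.042,.013,-.0344),(.042,.013,-.0244),(-.042,.013,-.0244),(.017,.017,.0456),(-.017,.017,.0456)]:
    u=w2px(d,[p[0]+cc*lx-s*ly,p[1]+.001+s*lx+cc*ly,p[2]+lz]); print(lx,ly,lz,np.round((u-[200,110]+.5)*5.9-.5,0))
E
```

```text
obs now (253.82203389830508, 138.73728813559322) pred [253.2223912  137.00448801]
old obs 347.9 137.9 pred tcp [347.9495988  137.40185373]
[nan nan] 0
0.042 0.013 -0.0344 [222. 315.]
-0.042 0.013 -0.0344 [401. 351.]
0.042 0.013 -0.0244 [221. 298.]
-0.042 0.013 -0.0244 [401. 334.]
0.017 0.017 0.0456 [267. 189.]
-0.017 0.017 0.0456 [343. 204.]<stdin>:8: RuntimeWarning: Mean of empty slice.
  ret = um.true_divide(
```

```bash
python3 -m handwheel '[{"translation":[0,0,-0.7],"turn":[0,0,0]},{"translation":[0,0,-1.3],"turn":[0,0,0]},{"translation":[0,0,-1.3],"turn":[0,0,0]},{"translation":[0,0,-1.3],"turn":[0,0,0]}]'; python3 - <<'E'
from q import *
d=get_image("side"); p=sense()["eef_pos"]; print(toj(p),p)
k=10; x0,y0=228,125
i=cv2.resize(d["img"][y0:y0+60,x0:x0+60],None,fx=k,fy=k,interpolation=cv2.INTER_CUBIC)
cc,s=np.cos(J[2]),np.sin(J[2])
def pr(o,l): return w2px(d,[o[0]+cc*l[0]-s*l[1],o[1]+s*l[0]+cc*l[1],o[2]+l[2]])
def dot(o,l,col):
    u=(pr(o,l)-[x0,y0]+.5)*k-.5; cv2.circle(i,tuple(int(a) for a in u),3,col,1)
g=[p[0],p[1]+.001,p[2]-.0344]
for l in [(.042,.013,0),(-.042,.013,0),(.042,.013,.01),(-.042,.013,.01),(0,0,.086),(.017,.017,.08),(-.017,.017,.08),(0,.0035,-.022)]: dot(g,l,(0,255,0))
for x in(.03,.008,-.008,-.03):
    for y in(.01,.03,.045): dot([J[0],J[1],0],(x,y,.062),(0,255,255))
cv2.imwrite("pics/c5.png",i)
E
```

```text
time: 5.6
eef_pos: [0.6329, -0.0887, 0.1243]
tcp_rot: [0.002, 0.647, 0.762, 0.0]
contact_force: [0.9, -0.3, -3.1]
width: 0.358
[  0.4  -6.4 124.4] [ 0.63299087 -0.08869332  0.1244162 ]
```

View pics/c5.png

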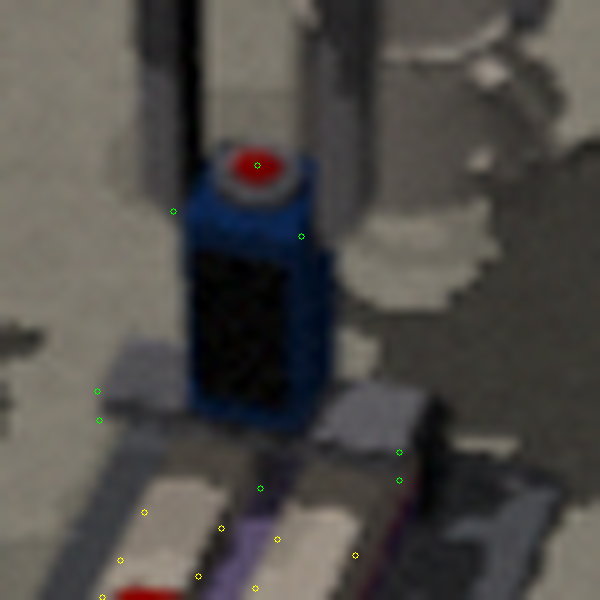

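The overlays agree to about 1 mm: the pin sits on its prediction at (257,165), and the groove edges fit at (221,528) and (277,539). The probe is centred over the groove, so I'm lowering it.

```bash
python3 -m handwheel '[{"translation":[0,0,-0.5],"turn":[0,0,0]},{"translation":[0,0,-1.0],"turn":[0,0,0]},{"translation":[0,0,-1.0],"turn":[0,0,0]}]'; for k in 1; do python3 -m handwheel '[{"translation":[0,0,-0.4],"turn":[0,0,0]},{"translation":[0,0,-0.4],"turn":[0,0,0]}]';done;  python3 -m handwheel '[{"translation":[0,0,-0.4],"turn":[0,0,0]},{"translation":[0,0,-0.4],"turn":[0,0,0]}]'
```

```text
time: 6.02
eef_pos: [0.6324, -0.0886, 0.1136]
tcp_rot: [0.001, 0.647, 0.762, 0.0]
contact_force: [0.1, -0.6, -3.4]
width: 0.358
time: 6.28
eef_pos: [0.6321, -0.0885, 0.1092]
tcp_rot: [0.001, 0.647, 0.762, -0.0]
contact_force: [0.9, -0.4, -1.8]
width: 0.356
time: 6.52
eef_pos: [0.6317, -0.0884, 0.1047]
tcp_rot: [0.0, 0.647, 0.762, -0.0]
contact_force: [-0.3, 0.3, -2.0]
width: 0.361
```

```bash
python3 -m handwheel '[{"translation":[0.05,0,-0.2],"turn":[0,0,0]},{"translation":[0.05,0,-0.2],"turn":[0,0,0]}]'; python3 -m handwheel '[{"translation":[0,0,-0.2],"turn":[0,0,0]},{"translation":[0,0,-0.2],"turn":[0,0,0]}]';  python3 -m handwheel '[{"translation":[0,0,-0.2],"turn":[0,0,0]},{"translation":[0,0,-0.2],"turn":[0,0,0]}]'; python3 -m handwheel '[{"translation":[0,0,-0.2],"turn":[0,0,0]},{"translation":[0,0,-0.2],"turn":[0,0,0]}]'
```

```text
time: 6.78
eef_pos: [0.6321, -0.0883, 0.1025]
tcp_rot: [-0.0, 0.647, 0.762, -0.0]
contact_force: [0.7, -0.9, -1.7]
width: 0.359
time: 7.02
eef_pos: [0.6324, -0.0885, 0.1009]
tcp_rot: [0.0, 0.647, 0.762, -0.0]
contact_force: [-0.3, -0.8, 1.1]
width: 0.36
time: 7.28
eef_pos: [0.6324, -0.0885, 0.0992]
tcp_rot: [0.001, 0.647, 0.762, -0.0]
contact_force: [-0.5, 0.1, 2.7]
width: 0.36
time: 7.52
eef_pos: [0.6324, -0.0885, 0.0971]
tcp_rot: [0.0, 0.647, 0.762, -0.0]
contact_force: [-1.0, -0.5, 1.3]
width: 0.355
```

```bash
python3 -m handwheel '[{"translation":[0,0,-0.1],"turn":[0,0,0]},{"translation":[0,0,-0.1],"turn":[0,0,0]}]'; python3 -m handwheel '[{"translation":[0,0,-0.1],"turn":[0,0,0]},{"translation":[0,0,-0.1],"turn":[0,0,0]}]'
```

```text
time: 7.78
eef_pos: [0.6325, -0.0886, 0.0965]
tcp_rot: [0.001, 0.647, 0.762, -0.0]
contact_force: [-1.6, 0.2, 5.2]
width: 0.357
time: 8.02
eef_pos: [0.6324, -0.0888, 0.0964]
tcp_rot: [0.001, 0.647, 0.762, -0.0]
contact_force: [-1.8, 0.0, 7.6]
width: 0.365
```

```bash
python3 -m handwheel '[{"translation":[0,0,-0.2],"turn":[0,0,0]},{"translation":[0,0,-0.3],"turn":[0,0,0]},{"translation":[0,0,-0.3],"turn":[0,0,0]},{"translation":[0,0,-0.3],"turn":[0,0,0]}]';python3 -m handwheel '[{"translation":[0,0,-0.3],"turn":[0,0,0]},{"translation":[0,0,-0.3],"turn":[0,0,0]},{"translation":[0,0,-0.3],"turn":[0,0,0]},{"translation":[0,0,-0.3],"turn":[0,0,0]},{"translation":[0,0,-0.3],"turn":[0,0,0]},{"translation":[0,0,-0.3],"turn":[0,0,0]},{"translation":[0,0,-0.3],"turn":[0,0,0]},{"translation":[0,0,-0.3],"turn":[0,0,0]},{"translation":[0,0,-0.3],"turn":[0,0,0]},{"translation":[0,0,-0.3],"turn":[0,0,0]}]'; python3 - <<'E'
from q import *
d=get_image("side"); s=sense(); print(s["eef_pos"],s["contact_force"],s["moment"])
crop(d["img"],232,125,60,50,10,"c6.png")
E
```

```text
time: 8.52
eef_pos: [0.6325, -0.0891, 0.0963]
tcp_rot: [0.002, 0.647, 0.762, 0.0]
contact_force: [-4.6, -0.0, 14.3]
width: 0.36
time: 9.78
eef_pos: [0.6326, -0.0892, 0.0963]
tcp_rot: [0.003, 0.647, 0.763, 0.0]
contact_force: [-4.4, 0.8, 16.3]
width: 0.359
[ 0.6325518  -0.08915796  0.09632156] [-3.90388694e+00 -6.20694142e-03  1.43820424e+01] [ 0.1980619   1.04421868 -0.01978947]
```

View pics/c6.png

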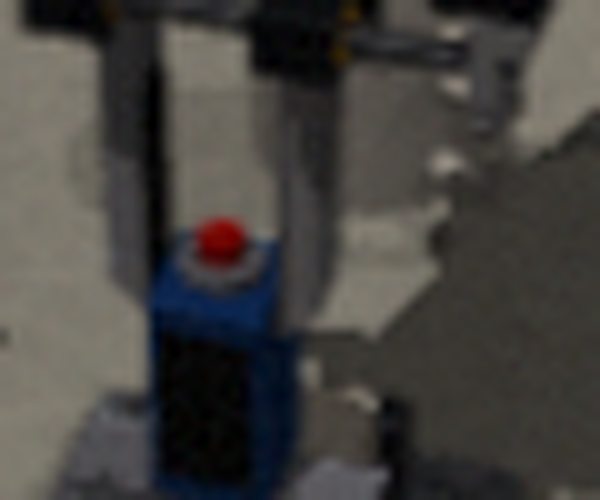

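Pin at (222,240) stands about 5 mm out and is red only, so the groove is about 17 mm deep, which means the green tray. The TCP heights agree: probe contact at about 0.1012 and foot seated at 0.0963. Now I'll lift the gauge and return it to the stand.

```bash
python3 -m handwheel '[{"translation":[0,0,3],"turn":[0,0,0]},{"translation":[0,0,8],"turn":[0,0,0]},{"translation":[-4,-3.7,8],"turn":[0,0,-2]},{"translation":[-8,-7.4,8],"turn":[0,0,-4]},{"translation":[-12,-11.1,8],"turn":[0,0,-6]},{"translation":[-16,-14.8,8],"turn":[0,0,-8]},{"translation":[-19.7,-18.3,6],"turn":[0,0,-9.1]},{"translation":[-19.7,-18.3,4],"turn":[0,0,-9.1]},{"translation":[-19.7,-18.3,2],"turn":[0,0,-9.1]},{"translation":[-19.7,-18.3,1],"turn":[0,0,-9.1]}]';python3 -m handwheel '[{"translation":[0,0,0],"turn":[0,0,0]},{"translation":[0,0,0],"turn":[0,0,0]}]'
```

```text
time: 11.08
eef_pos: [0.4347, -0.2716, 0.1045]
tcp_rot: [0.001, 0.706, 0.709, 0.0]
contact_force: [0.1, 0.7, -2.2]
width: 0.359
time: 11.32
eef_pos: [0.4352, -0.2717, 0.1048]
tcp_rot: [0.002, 0.705, 0.709, 0.0]
contact_force: [0.0, 0.3, -1.5]
width: 0.358
```

```bash
python3 -m handwheel '[{"translation":[0,-0.05,-1.4],"turn":[0,0,0]},{"translation":[0,-0.05,-2.4],"turn":[0,0,0]},{"translation":[0,-0.05,-2.6],"turn":[0,0,0]},{"translation":[0,-0.05,-2.6],"turn":[0,0,0]}]';python3 -m handwheel '[{"translation":[0,0,-0.15],"turn":[0,0,0]},{"translation":[0,0,-0.15],"turn":[0,0,0]}]'
```

```text
time: 11.82
eef_pos: [0.4351, -0.2721, 0.0785]
tcp_rot: [0.002, 0.705, 0.709, 0.0]
contact_force: [-0.1, 0.4, -2.5]
width: 0.359
time: 12.08
eef_pos: [0.4352, -0.2722, 0.0772]
tcp_rot: [0.002, 0.705, 0.709, 0.0]
contact_force: [-1.2, 0.7, -2.5]
width: 0.361
```

```bash
python3 -m handwheel '[{"translation":[0,0,-0.1],"turn":[0,0,0]},{"translation":[0,0,-0.1],"turn":[0,0,0]}]';python3 -m handwheel '[{"translation":[0,0,-0.1],"turn":[0,0,0]},{"translation":[0,0,-0.1],"turn":[0,0,0]}]'
```

```text
time: 12.32
eef_pos: [0.4354, -0.2724, 0.0766]
tcp_rot: [0.002, 0.705, 0.709, 0.0]
contact_force: [-0.2, -0.2, -0.3]
width: 0.36
time: 12.58
eef_pos: [0.4355, -0.2728, 0.0764]
tcp_rot: [0.003, 0.705, 0.709, -0.0]
contact_force: [-1.8, 0.6, 5.4]
width: 0.359
```

```bash
python3 -m handwheel '[{"translation":[0,0,0],"turn":[0,0,0]},{"translation":[0,0,0],"turn":[0,0,0]},{"translation":[0,0,0],"turn":[0,0,0]},{"translation":[0,0,0],"turn":[0,0,0]},{"translation":[0,0,0],"turn":[0,0,0]},{"translation":[0,0,0],"turn":[0,0,0]},{"translation":[0,0,0],"turn":[0,0,0]},{"translation":[0,0,0],"turn":[0,0,0]}]' 8.5; python3 -m handwheel '[{"translation":[0,0,3],"turn":[0,0,0]},{"translation":[0,0,9],"turn":[0,0,0]},{"translation":[0,0,15],"turn":[0,0,0]},{"translation":[0,0,16],"turn":[0,0,0]}]'
```

```text
time: 13.58
eef_pos: [0.4355, -0.2727, 0.0764]
tcp_rot: [0.003, 0.705, 0.709, -0.0]
contact_force: [-0.7, -0.2, 0.1]
width: 0.908
time: 14.08
eef_pos: [0.4376, -0.2744, 0.2411]
tcp_rot: [0.007, 0.705, 0.709, 0.0]
contact_force: [0.4, 0.6, 0.2]
width: 0.903
```

```bash
python3 -m handwheel '[{"translation":[2,5.4,0],"turn":[0,0,1]},{"translation":[4,10.8,0],"turn":[0,0,2]},{"translation":[6,16.2,0],"turn":[0,0,4]},{"translation":[8,21.6,0],"turn":[0,0,5]},{"translation":[10,27,0],"turn":[0,0,6]},{"translation":[12,32.4,0],"turn":[0,0,7]},{"translation":[14,37.8,0],"turn":[0,0,8]},{"translation":[15.6,42.1,-3],"turn":[0,0,9.1]},{"translation":[15.6,42.1,-7],"turn":[0,0,9.1]},{"translation":[15.6,42.1,-10],"turn":[0,0,9.1]}]' 0;python3 -m handwheel '[{"translation":[0,0,0],"turn":[0,0,0]},{"translation":[0,0,0],"turn":[0,0,0]}]'
```

```text
time: 15.32
eef_pos: [0.592, 0.1474, 0.1377]
tcp_rot: [0.006, 0.646, 0.763, -0.001]
contact_force: [-0.5, 0.1, 0.3]
width: -0.0
time: 15.58
eef_pos: [0.5922, 0.1473, 0.1379]
tcp_rot: [0.006, 0.646, 0.763, -0.001]
contact_force: [-0.7, 0.2, 0.5]
width: 0.004
```

```bash
python3 -m handwheel '[{"translation":[0.15,0,-3],"turn":[0,0,0]},{"translation":[0.15,0,-6],"turn":[0,0,0]},{"translation":[0.15,0,-6.6],"turn":[0,0,0]},{"translation":[0.15,0,-6.6],"turn":[0,0,0]}]'; python3 -m handwheel '[{"translation":[0,0,-0.6],"turn":[0,0,0]},{"translation":[0,0,-1.2],"turn":[0,0,0]},{"translation":[0,0,-1.2],"turn":[0,0,0]}]'; python3 - <<'E'
from q import *
print(toj(sense()["eef_pos"]))
d=get_image("side"); crop(d["img"],200,150,75,75,8,"c7.png")
E
```

```text
time: 16.08
eef_pos: [0.5946, 0.1473, 0.0731]
tcp_rot: [0.006, 0.646, 0.763, 0.0]
contact_force: [1.1, -0.2, 0.8]
width: 0.005
time: 16.45
eef_pos: [0.5943, 0.1472, 0.0608]
tcp_rot: [0.006, 0.646, 0.763, -0.0]
contact_force: [0.3, 0.0, 0.8]
width: 0.003
[  0.7 232.7  60.8]
```

View pics/c7.png

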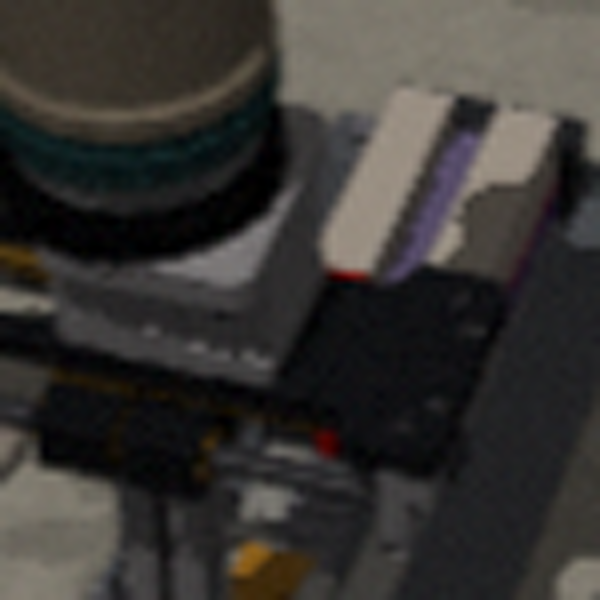

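The crop cuts off the pad, and shows only the hand and the brass pawl at (265,575). I'll go down further while watching the force.

```bash
python3 -m handwheel '[{"translation":[0,0,-0.4],"turn":[0,0,0]},{"translation":[0,0,-0.4],"turn":[0,0,0]}]';python3 -m handwheel '[{"translation":[0,0,-0.5],"turn":[0,0,0]},{"translation":[0,0,-0.5],"turn":[0,0,0]}]'; python3 - <<'E'
from q import *
print(toj(sense()["eef_pos"]))
d=get_image("side"); t=get_image("top")
print(w2px(d,sense()["eef_pos"]),w2px(t,sense()["eef_pos"]))
a=cv2.resize(d["img"][195:260,190:255],(560,560),interpolation=cv2.INTER_CUBIC)
cv2.imwrite("pics/c8.png",a)
E
```

```text
time: 16.75
eef_pos: [0.5941, 0.1473, 0.0567]
tcp_rot: [0.006, 0.646, 0.763, -0.0]
contact_force: [0.7, -0.4, 1.0]
width: 0.008
time: 17.0
eef_pos: [0.5937, 0.1472, 0.0511]
tcp_rot: [0.005, 0.646, 0.763, -0.001]
contact_force: [-0.1, 0.6, 0.2]
width: 0.004
[1.000e-01 2.328e+02 5.110e+01]
[224.07647456 241.58647723] [225.43984494 183.33831402]
```

View pics/c8.png

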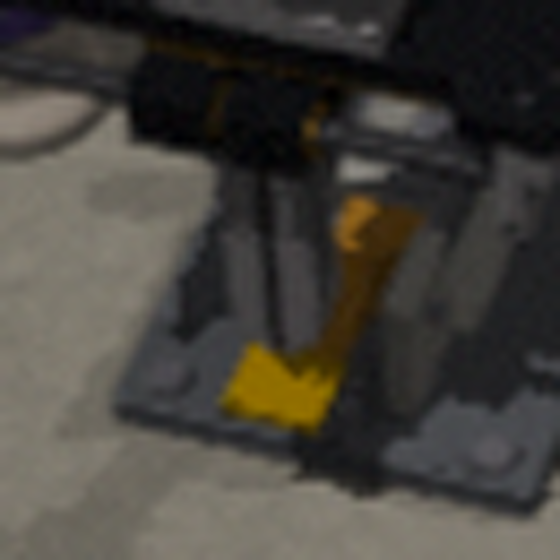

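```bash
python3 - <<'E'
from q import *
d=get_image("side"); a=cv2.imread("pics/side0.png")
def asc(i):
    h=cv2.cvtColor(i,cv2.COLOR_BGR2HSV)
    for v in range(216,250):
        print(v,''.join('Y' if (h[v,u,1]>150 and 18<=h[v,u,0]<=32 and h[v,u,2]>90) else 'y' if (h[v,u,1]>140 and 10<=h[v,u,0]<=32) else '#' if h[v,u,2]<50 else '+' if h[v,u,2]<75 else '.' for u in range(205,250)))
asc(a); print(); asc(d["img"])
R=cv2.Rodrigues(d["rvec"])[0]; print("cam",-R.T@d["tvec"])
p=sense()["eef_pos"]; cc,s=np.cos(J[2]),np.sin(J[2])
for x in(-.012,0,.012):
    for z in (0,.03): print(x,z,w2px(d,[p[0]+cc*x,p[1]+s*x,p[2]+z]).round(1))
E
```

```text
216 ...........++++++++++++.......++++++++###....
217 ..........+++++++++++++.......+++++++###.....
218 ..........++++++++........YY.....++++##+.....
219 .........+++++++++.......yYYYYyyy..+###+.....
220 .........++++++++....++..YYYYyYyYY++##+......
221 ........+++++++++....#+.YYYYYYYYY..+##+......
222 .......+++++++++.....#+.yYYYYYYY.....#.......
223 ........++++++++....##+YYYYYYYYy....++.......
224 ......+++++++++....+##yYYYYYYYY.....#.......+
225 ......+++++++++....##+yYYYYYYYY.....#.......+
226 .....+++++++++.....#+YyYYYyyYY.....++.......+
227 .....+++++++++....##yYYYyYYYYy.....++......++
228 ....++++++++++++++##yYyYYyYYY.....+#+++++..++
229 ....++++++++++++++##yYyyYYYYY.....##+++++++++
230 ...+++++++++++++++#+yYyYyYYyy....+#++++++++++
231 ...++++++++++++++++yYYYYYYYy#+...++++++++++++
232 ...+++++++++++++++.YYYYYYYyy#++++####++..++++
233 ..+++++++++++++++.yyYYYYYYy##+++++#####++++++
234 .++++++++++++++..yYyYYYYYy###++++##+####+++++
235 .++++++++++++.YYYYYYYYYYyy###+++++#######++++
236 +++++++++++++YYYYYYYYYYYy####++++++#####+++++
237 ++++++++++++.YYYYYYYYYYYYy####+++++###+++++++

[... 1774 characters left out ...]
YYYYYy########++##########
240 +++++++++++YYYYYYYYYYYYY########+############
241 ++++++++++.YYYYYYYYYYYYy#########+##++#####+.
242 #++++++++++yYYYYYYYYYYY############+.....+#++
243 #####++++++++yyyyYYYYYy###########+..........
244 .++++####++++++++yyyyy###########+...........
245 .....+++######+++++#yy###########+...........
246 .........++++#################+..............
247 ..............+++############+..............+
248 .................+++#########++......+++....+
249 ....................##########+++..++.+++++++
cam [0.20324743 0.72695097 0.8976204 ]
-0.012 0 [228.7 242.6]
-0.012 0.03 [228.  234.5]
0 0 [224.  241.5]
0 0.03 [223.2 233.4]
0.012 0 [219.3 240.4]
0.012 0.03 [218.4 232.3]
```

The ASCII maps show the pad has not moved and the finger tips end about 20 mm above the reported TCP; the gauge pictures show the same. So the tips are still just above the pad, and I'll keep going down under force watch.

```bash
for i in 1; do python3 -m handwheel '[{"translation":[0,0,-0.3],"turn":[0,0,0]},{"translation":[0,0,-0.3],"turn":[0,0,0]}]';python3 -m handwheel '[{"translation":[0,0,-0.3],"turn":[0,0,0]},{"translation":[0,0,-0.3],"turn":[0,0,0]}]'; python3 -m handwheel '[{"translation":[0,0,-0.3],"turn":[0,0,0]},{"translation":[0,0,-0.3],"turn":[0,0,0]}]';  python3 -m handwheel '[{"translation":[0,0,-0.3],"turn":[0,0,0]},{"translation":[0,0,-0.3],"turn":[0,0,0]}]'; done | grep -v -e rot -e width
```

```text
time: 17.4
eef_pos: [0.594, 0.1473, 0.0484]
contact_force: [0.0, 0.1, -0.3]
time: 17.65
eef_pos: [0.5937, 0.1472, 0.045]
contact_force: [0.1, -0.1, -0.1]
time: 17.9
eef_pos: [0.5934, 0.1471, 0.0417]
contact_force: [0.1, 0.0, 0.1]
time: 18.15
eef_pos: [0.5931, 0.1471, 0.0383]
contact_force: [-0.3, 0.1, 0.5]
```

```bash
cat > asc.py <<'E'
from q import *
d=get_image("side")
h=cv2.cvtColor(d["img"],cv2.COLOR_BGR2HSV)
for v in range(214,252):
    print(v,''.join('Y' if (h[v,u,1]>150 and 18<=h[v,u,0]<=32 and h[v,u,2]>90) else 'y' if (h[v,u,1]>140 and 10<=h[v,u,0]<=32) else '#' if h[v,u,2]<50 else '+' if h[v,u,2]<75 else '.' for u in range(205,250)))
print(sense()["eef_pos"],w2px(d,sense()["eef_pos"]))
E
python3 asc.py
```

```text
214 .########yy##########y#++####+++#############
215 .+###################y####+++################
216 .....+##############yy########++++###########
217 ........+############y#############+++#####++
218 ..........+#############+yyy+##########++##++
219 .........+##############.YYYyyyyy##########++
220 .........###############yYYyyyyyyy+########++
221 ........+########++#####yYYyyyyyy++####++++++
222 .......++#########+#####yYyyyyyy+++++##++++++
223 .......+##########+#####.Yyyyyyy+++++#+++++++
224 .......+################+yyyyyy#++++#++++++++
225 ......+####+++####++####+yyyyyy++++++++++++++
226 .....+#####+++++##++#####yyyyy#++++++++++++++
227 .....+######++++##+++###+yyyyy+++++++++++++##
228 .....+######++++##++++##+yyyy#+++++++++++++##
229 ....+#######++++##++++###yyyy++++++#++++++###
230 ....+#######++++##++++###yyyy+++++###++++####
231 ...+########++++##++++##+yyy###+++###++++####
232 ...+########++++##++++##+yy######+##++++#####
233 ..++#########++++#+++++#+yy######++++########
234 ..++####+++++++++#+++++#yy#######++++########
235 .+++##++++++++++##++++++yy######+++++########

[... 162 characters left out ...]
+++.YYYYYy+.yyyyy#######++###########
240 +++++++++++YYYYYYYYYyyyy#########+###########
241 ++++++++++.YYYYYYYYYYYYy#########+###########
242 #++++++++++yyYYYYYYYYYY####################+.
243 #####++++++++yyyYYYYYYy############+..+####+.
244 .+++#####++++++++yyyyy###########+...........
245 .....+++######+++++#y+###########+...........
246 .........++++###################+............
247 ..............++##############+.............+
248 .................+++#########+........++....+
249 ....................##########+++..++.+++++++
250 ...................+++++##########+++.++++++.
251 ........................++####+++#####+++..+.
[0.5932388  0.14713884 0.03852025] [224.73334622 245.07406212]
```

```bash
for i in 1; do python3 -m handwheel '[{"translation":[0,0,-0.3],"turn":[0,0,0]},{"translation":[0,0,-0.3],"turn":[0,0,0]}]';python3 -m handwheel '[{"translation":[0,0,-0.3],"turn":[0,0,0]},{"translation":[0,0,-0.3],"turn":[0,0,0]}]'; python3 -m handwheel '[{"translation":[0,0,-0.3],"turn":[0,0,0]},{"translation":[0,0,-0.3],"turn":[0,0,0]}]'; done | grep -v -e rot -e width; python3 asc.py | sed -n '20,36p;39p'
```

```text
time: 18.45
eef_pos: [0.593, 0.1471, 0.0352]
contact_force: [1.1, 0.2, 0.7]
time: 18.7
eef_pos: [0.5927, 0.1471, 0.0319]
contact_force: [-0.5, 0.6, 0.3]
time: 18.95
eef_pos: [0.5929, 0.1472, 0.0289]
contact_force: [-0.3, 0.2, -0.3]
233 ..+##########++++#+++++##+y#####++++###+#####
234 ..+#########+++++#+++++##+y#####+++++########
235 .++####++++#+++++#+++++#########+++##########
236 .++##++++++++++++#+++++#########++++#########
237 +++...+++++++.+++##++++#+########++##########
238 +++...++++++..+++##+++++y#######+++##########
239 +++..+++++++YY.++##++++yy#######+++#########+
240 +++++++++++.YYY.+##++++yy########+##########+
241 +++++++++++YYYYYy++.++yy#####################
242 #++.++++++.YYYYYYYYYYyyy#####################
243 #####++++++yyyYYYYYYYYYy###################++
244 .++++####+++++yyyyYYYYy###########++++###+...
245 .....+++######++++yyyyy##########+.....+#+...
246 .........++++####+##############+............
247 ..............+++##############+.............
248 .................+++###########+......++....+
249 ....................##########++...++.+++++++
[0.59284344 0.14710896 0.0289039 ] [225.12761504 247.61312059]
```

```bash
for i in 1; do python3 -m handwheel '[{"translation":[0,0,-0.4],"turn":[0,0,0]},{"translation":[0,0,-0.4],"turn":[0,0,0]}]';python3 -m handwheel '[{"translation":[0,0,-0.4],"turn":[0,0,0]},{"translation":[0,0,-0.4],"turn":[0,0,0]}]'; done | grep -v -e rot -e width; python3 asc.py | sed -n '20,38p;39p'
```

```text
time: 19.25
eef_pos: [0.5928, 0.1476, 0.0249]
contact_force: [0.3, 1.2, 2.1]
time: 19.5
eef_pos: [0.5928, 0.1475, 0.0205]
contact_force: [-0.4, 1.8, 2.5]
233 ..##########+++++#++++####yy###+++++++#######
234 .+###########++++#+++++##+y#####+++++########
235 .++##########++++#+++++##+y#####++++#########
236 .+###++++###+.+++#+++++#########++++#########
237 ++#+..+++++++++++##++++#########+++##########
238 ++....+++++++++++##++++#########+++##########
239 ++...++++++++++++##+++++########+++##########
240 +++++++++++++++++##+++++#########+#########++
241 ++++++++++++.Y.++##+++++y#######+##########++
242 #+++++++++++YYY.+##++++yy#######+############
243 +####++++++yYYYY.+#++++y#####################
244 .++++####++yYYYYYYYYyYyy##################++#
245 .....++++#+YYYYYYYYYYYYy#################+...
246 .........+.YYYYYYYYYYYY#########+.....++.....
247 .............+YYYYYYYYy########+............+
248 .................yYYYYy########+......++....+
249 ...................+yy#########++..++..++++++
250 ...................#+#############+++.++++++.
251 ...................+++++######++++####++++...
[0.59280708 0.14727507 0.02056098] [225.31726939 249.8033195 ]
```

```bash
for i in 1; do python3 -m handwheel '[{"translation":[0,0,-0.4],"turn":[0,0,0]},{"translation":[0,0,-0.4],"turn":[0,0,0]}]';python3 -m handwheel '[{"translation":[0,0,-0.4],"turn":[0,0,0]},{"translation":[0,0,-0.4],"turn":[0,0,0]}]';python3 -m handwheel '[{"translation":[0,0,-0.3],"turn":[0,0,0]},{"translation":[0,0,-0.3],"turn":[0,0,0]}]'; done | grep -v -e rot -e width; python3 asc.py | sed -n '24,39p'
```

```text
time: 19.8
eef_pos: [0.5928, 0.1469, 0.0161]
contact_force: [-0.3, 1.4, 0.9]
time: 20.05
eef_pos: [0.5927, 0.1464, 0.0115]
contact_force: [0.5, 0.1, 1.0]
time: 20.3
eef_pos: [0.5927, 0.1462, 0.0082]
contact_force: [0.1, 0.4, 0.4]
237 +##+..++#####++++##++++#########+++##########
238 +##+..+++++++++++##++++#########+++##########
239 +++..++++++++++++##++++#########+++##########
240 ++++++++++++++++++#++++##########+###########
241 ++++++..++++++++++#++++#########++########++#
242 #+++.....++++..+++#+++++###################+.
243 #####+++++++++.+++#+++++####################+
244 .++++####++++YY.++#++++++####################
245 .....++++###+YYY.+##++++y################+++#
246 .........+++YYYYY+##+++yy#######+#+#+##+....+
247 .............YYYYYyy.yyyy######+.....+#+....+
248 ............YYYYYYYYYYYYy######+......++....+
249 ............YYYYYYYYYYYY#######++..++..++++++
250 ............YYYYYYYYYYYY##########+++..+++++.
251 ..............YYYYYYYYYy#######+++####+++..+.
[0.5927148  0.14615671 0.00822864] [225.88080724 252.60899406]
```

```bash
sed -i 's/range(214,252)/range(236,258)/' asc.py; for i in 1; do python3 -m handwheel '[{"translation":[0,0,-0.2],"turn":[0,0,0]},{"translation":[0,0,-0.2],"turn":[0,0,0]}]'; python3 -m handwheel '[{"translation":[0,0,-0.2],"turn":[0,0,0]},{"translation":[0,0,-0.2],"turn":[0,0,0]}]';done | grep -v -e rot -e width; python3 asc.py | sed -n '6,39p'
```

```text
time: 20.6
eef_pos: [0.593, 0.1462, 0.0075]
contact_force: [-2.3, 0.3, 9.5]
time: 20.85
eef_pos: [0.5931, 0.1462, 0.0074]
contact_force: [-4.0, 1.6, 11.8]
241 ++++++++++++++++++#++++#########+#########++#
242 #++.....++++++++++#+++++###################+.
243 #####+++++++++.+++#+++++##################+++
244 .++++####++++..+++#++++++####################
245 .....+++####+YYy.+##++++y################++##
246 .........+++yYYYY+##+++yy########+######....+
247 .............YYYYYyy.yyyy######+...+++#+.....
248 ............YYYYYYYYYYYyy######+......++....+
249 ............YYYYYYYYYYYY#######++..++..++++++
250 ............YYYYYYYYYYYy##########+++.++++++.
251 .............yYYYYYYYYYy######+++#####+++....
252 .................yYYYYY+++#++.....++++######+
253 ................+++++yy+++++...........++++##
254 ..................+++++++++................++
255 .....................++++++..................
256 .............................................
257 .............................................
[0.59306302 0.14619051 0.00738286] [225.77137983 252.7817769 ]
```

Force rose to 12 N at the hard stop (TCP 0.0074), so the pawl is fully pressed, and real tip height is reported z plus about 30 mm. Next comes the post.

```bash
python3 -m handwheel '[{"translation":[0,0,3],"turn":[0,0,0]},{"translation":[0,0,9],"turn":[0,0,0]},{"translation":[0,0,14],"turn":[0,0,0]},{"translation":[1,-6,14],"turn":[0,0,0]},{"translation":[2,-12,14],"turn":[0,0,0]},{"translation":[2.9,-17,14],"turn":[0,0,0]},{"translation":[2.9,-17,12],"turn":[0,0,0]},{"translation":[2.9,-17,9],"turn":[0,0,0]},{"translation":[2.9,-17,9],"turn":[0,0,0]}]'; python3 - <<'E'
from q import *
p=sense()["eef_pos"]; print(toj(p))
a=cv2.imread("pics/side0.png"); d=get_image("side"); w=d["img"]
# pad position now
h=cv2.cvtColor(w,cv2.COLOR_BGR2HSV); m=(h[...,1]>150)&(h[...,0]>=22)&(h[...,0]<=32)&(h[...,2]>90)
for im in(a,w):
    h=cv2.cvtColor(im,cv2.COLOR_BGR2HSV); m=(h[...,1]>150)&(h[...,0]>=24)&(h[...,0]<=32)&(h[...,2]>90); m[:228]=0;m[262:]=0;m[:,:205]=0;m[:,240:]=0
    q=np.argwhere(m); print(q.mean(0)[::-1],q.max(0),len(q))
E
```

```text
time: 22.02
eef_pos: [0.6195, -0.0243, 0.0947]
tcp_rot: [0.003, 0.646, 0.763, -0.004]
contact_force: [-0.8, -0.3, 0.3]
width: 0.003
[-2.3 59.4 94.7]
[219. 242.] [242 219] 1
[223.9375  247.40625] [252 229] 64
```

```bash
python3 -m handwheel '[{"translation":[0.2,-0.1,-2],"turn":[0,0,0]},{"translation":[0.2,-0.1,-4.1],"turn":[0,0,0]},{"translation":[0.2,-0.1,-4.1],"turn":[0,0,0]}]'; python3 -m handwheel '[{"translation":[-0.1,0.6,0],"turn":[0,0,0]},{"translation":[-0.2,1.2,0],"turn":[0,0,0]},{"translation":[-0.2,1.2,0],"turn":[0,0,0]}]';python3 -c "
from q import *
print(toj(sense()['eef_pos']))"
```

```text
time: 22.45
eef_pos: [0.6225, -0.025, 0.0552]
tcp_rot: [0.004, 0.646, 0.763, -0.004]
contact_force: [-0.4, -1.0, 0.6]
width: 0.003
time: 22.82
eef_pos: [0.6213, -0.0126, 0.0563]
tcp_rot: [0.005, 0.645, 0.764, -0.003]
contact_force: [0.4, -0.2, 0.4]
width: 0.007
[ 1.3 70.6 56.3]
```

```bash
python3 -m handwheel '[{"translation":[-0.15,0.7,-0.2],"turn":[0,0,0]},{"translation":[-0.3,1.4,-0.2],"turn":[0,0,0]},{"translation":[-0.45,2,-0.2],"turn":[0,0,0]},{"translation":[-0.45,2,-0.2],"turn":[0,0,0]}]';python3 -m handwheel '[{"translation":[-0.1,0.7,0],"turn":[0,0,0]},{"translation":[-0.2,1.2,0],"turn":[0,0,0]},{"translation":[-0.2,1.2,0],"turn":[0,0,0]}]';cat > post.py <<'E'
from q import *
print(toj(sense()['eef_pos']))
d=get_image("side")
for im in (cv2.imread("pics/side0.png"),d["img"]):
    b=im.astype(int); m=(b[...,2]>120)&(b[...,1]<40)&(b[...,0]<45); m[:170]=0;m[225:]=0;m[:,:215]=0;m[:,265:]=0; q=np.argwhere(m); print(len(q), q.mean(0)[::-1] if len(q) else 0, q.min(0),q.max(0))
E
python3 post.py; python3 -c "
from q import *
d=get_image('side'); c,s=np.cos(J[2]),np.sin(J[2])
for y in (.086,.121): print(w2px(d,[J[0]-s*y,J[1]+c*y,.105]))"
```

```text
time: 23.32
eef_pos: [0.6164, 0.0085, 0.0542]
tcp_rot: [0.005, 0.645, 0.764, -0.003]
contact_force: [0.0, -1.2, -0.1]
width: 0.008
time: 23.7
eef_pos: [0.6144, 0.02, 0.0541]
tcp_rot: [0.005, 0.645, 0.764, -0.003]
contact_force: [1.9, -4.8, 1.3]
width: 0.001
[ -0.2 103.9  54.1]
[243.04196977 184.97497018]
[238.54232578 194.31033282]Traceback (most recent call last):
  File "post.py", line 5, in <module>
    b=im.astype(int); m=(b[...,2]>120)&(b[...,1]<40)&(b[...,0]<45); m[:170]=0;m[225:]=0;m[:,:215]=0;m[:,265:]=0; q=np.argwhere(m); print(len(q), q.mean(0)[::-1] if len(q) else 0, q.min(0),q.max(0))
                                                                                                                                                                                   ~~~~~^^^
    return umr_minimum(a, axis, None, out, keepdims, initial, where)
ValueError: zero-size array to reduction operation minimum which has no identity
```

```bash
sed -i 's/m=(b\[...,2\]>120).*b\[...,0\]<45)/m=(b[...,2]>60)\&(b[...,1]*2.2<b[...,2])\&(b[...,0]*2.2<b[...,2])/; s/, q.min(0),q.max(0))/, q.min(0) if len(q) else 0, q.max(0) if len(q) else 0)/' post.py; python3 -m handwheel '[{"translation":[-0.08,0.4,0],"turn":[0,0,0]},{"translation":[-0.08,0.4,0],"turn":[0,0,0]}]'; python3 post.py
```

```text
time: 24.05
eef_pos: [0.6145, 0.0198, 0.0542]
tcp_rot: [0.008, 0.645, 0.765, -0.006]
contact_force: [1.2, -12.6, 0.3]
width: 0.007
[-1.000e-01  1.037e+02  5.420e+01]
124 [241.7016129  194.53225806] [184 238] [207 245]
147 [237.42176871 203.99319728] [193 234] [216 241]
```

The post's image shift of (-4.3,+9.5) px matches the full 35 mm, with a hard stop at 12.6 N. The clamp is open. Backing off, rising and opening over the plinth.

```bash
python3 -m handwheel '[{"translation":[0.2,-1,0],"turn":[0,0,0]},{"translation":[0.2,-1,3],"turn":[0,0,0]},{"translation":[0.2,-1,9],"turn":[0,0,0]},{"translation":[1,-6,10],"turn":[0,0,0]},{"translation":[1.7,-10.2,10],"turn":[0,0,0]},{"translation":[1.7,-10.2,9],"turn":[0,0,0]},{"translation":[1.7,-10.2,8],"turn":[0,0,0]},{"translation":[1.7,-10.2,8],"turn":[0,0,0]},{"translation":[1.7,-10.2,8],"turn":[0,0,0]}]' 9.4; python3 -c "
from q import *
from scipy.spatial.transform import Rotation as R
s=sense();print(toj(s['eef_pos']),s['eef_pos'],s['width'])
q=s['tcp_rot'];a=(J[2]+np.pi/2)/2;c=R.from_quat([q[1],q[2],q[3],q[0]]);d=R.from_quat([np.cos(a),np.sin(a),0,0])
print(np.degrees((d*c.inv()).as_rotvec()))"
```

```text
time: 25.22
eef_pos: [0.6312, -0.0809, 0.134]
tcp_rot: [0.007, 0.644, 0.765, -0.006]
contact_force: [0.5, -0.4, 0.2]
width: 0.924
[ -0.    1.6 134. ] [ 0.63122835 -0.08086553  0.13395837] 0.9240458940884279
[ 1.04060168  0.24278707 -0.41747548]
```

```bash
python3 -m handwheel '[{"translation":[0,-0.1,-2],"turn":[1,0.2,-0.4]},{"translation":[0,-0.1,-6],"turn":[1,0.2,-0.4]},{"translation":[0,-0.1,-9],"turn":[1,0.2,-0.4]},{"translation":[0,-0.1,-11],"turn":[1,0.2,-0.4]},{"translation":[0,-0.1,-11],"turn":[1,0.2,-0.4]}]' 9.4; python3 -m handwheel '[{"translation":[0,0,-1],"turn":[0,0,0]},{"translation":[0,0,-1.8],"turn":[0,0,0]},{"translation":[0,0,-1.8],"turn":[0,0,0]}]'; python3 -c "
from q import *
s=sense();print(toj(s['eef_pos']),s['tcp_rot'],s['width'])"
```

```text
time: 25.85
eef_pos: [0.6291, -0.0813, 0.0212]
tcp_rot: [-0.002, 0.647, 0.763, -0.001]
contact_force: [0.5, -0.0, -0.1]
width: 1.001
time: 26.22
eef_pos: [0.6287, -0.0812, 0.0028]
tcp_rot: [-0.002, 0.647, 0.763, -0.001]
contact_force: [0.1, 0.5, -0.2]
width: 0.997
[-2.6  1.7  2.8] [-0.00239973  0.64686215  0.76260212 -0.00126771] 0.9966262462652049
```

```bash
python3 -m handwheel '[{"translation":[0.25,-0.1,-0.5],"turn":[0,0,0]},{"translation":[0.25,-0.1,-0.8],"turn":[0,0,0]},{"translation":[0.25,-0.1,-0.8],"turn":[0,0,0]}]'; python3 -m handwheel '[{"translation":[0,0,0],"turn":[0,0,0]},{"translation":[0,0,0],"turn":[0,0,0]},{"translation":[0,0,0],"turn":[0,0,0]},{"translation":[0,0,0],"turn":[0,0,0]},{"translation":[0,0,0],"turn":[0,0,0]},{"translation":[0,0,0],"turn":[0,0,0]},{"translation":[0,0,0],"turn":[0,0,0]}]' 5.4
```

```text
time: 26.6
eef_pos: [0.631, -0.0822, -0.0055]
tcp_rot: [-0.003, 0.647, 0.763, -0.001]
contact_force: [-0.7, -0.1, 0.3]
width: 0.998
time: 27.48
eef_pos: [0.6318, -0.0822, -0.0053]
tcp_rot: [-0.002, 0.647, 0.763, -0.001]
contact_force: [2.2, 0.1, -1.7]
width: 0.644
```

```bash
python3 -m handwheel '[{"translation":[0,0,0],"turn":[0,0,0]},{"translation":[0,0,1],"turn":[0,0,0]},{"translation":[0,0,3],"turn":[0,0,0]},{"translation":[0,0,3],"turn":[0,0,0]}]'; python3 -c "
from q import *
s=sense();print(toj(s['eef_pos']),s['contact_force'],s['moment'],s['width'])"
```

```text
time: 27.98
eef_pos: [0.632, -0.0825, 0.0257]
tcp_rot: [-0.001, 0.647, 0.763, -0.001]
contact_force: [0.3, 0.7, -5.0]
width: 0.634
[ 0.4 -0.  25.7] [ 0.29599582  0.67488901 -4.96264951] [-0.01142907 -0.12899455 -0.01682243] 0.6341867811910855
```

```bash
python3 -m handwheel '[{"translation":[0,0,5],"turn":[0,0,0]},{"translation":[0,0,10],"turn":[0,0,0]},{"translation":[0,0,14.5],"turn":[0,0,0]},{"translation":[-2.5,4.5,14.5],"turn":[0,0,-2]},{"translation":[-5.2,9,14.5],"turn":[0,0,-4]},{"translation":[-7.8,13.5,14.5],"turn":[0,0,-5]},{"translation":[-10.5,18,14.5],"turn":[0,0,-6]},{"translation":[-13.2,22.5,14.5],"turn":[0,0,-8]},{"translation":[-16,27.2,14.5],"turn":[0,0,-9]},{"translation":[-18.7,32,14.5],"turn":[0,0,-10]}]'; python3 -m handwheel '[{"translation":[0,0,0],"turn":[0,0,0]},{"translation":[0,0,-3],"turn":[0,0,0]},{"translation":[0,0,-7],"turn":[0,0,0]},{"translation":[0,0,-10],"turn":[0,0,0]},{"translation":[0,0,-10],"turn":[0,0,0]}]'; python3 -c "
from q import *
s=sense();print(s['eef_pos'],s['tcp_rot'],s['contact_force'],s['moment'],s['width'])"
```

```text
time: 29.22
eef_pos: [0.4426, 0.2382, 0.1696]
tcp_rot: [-0.002, 0.711, 0.703, -0.002]
contact_force: [0.8, 1.3, -5.4]
width: 0.636
time: 29.85
eef_pos: [0.4397, 0.2361, 0.0669]
tcp_rot: [-0.003, 0.711, 0.703, -0.006]
contact_force: [-0.1, 0.0, -4.7]
width: 0.636
[0.43970343 0.23605824 0.06692489] [-0.00337271  0.71135029  0.70280479 -0.00590132] [-0.08384548  0.04643586 -4.71710645] [-0.03680538 -0.05638756 -0.01971247] 0.6364675506592508
```

```bash
python3 -m handwheel '[{"translation":[0.5,0.1,-2],"turn":[0,0,0]},{"translation":[0.5,0.1,-4.5],"turn":[0,0,0]},{"translation":[0.5,0.1,-5],"turn":[0,0,0]},{"translation":[0.5,0.1,-5],"turn":[0,0,0]}]';  python3 - <<'E'
from q import *
from scipy.spatial.transform import Rotation as R
s=sense();print(s['eef_pos'],s['tcp_rot'],s['contact_force'],s['width'])
q=s['tcp_rot'];a=(-.0108+np.pi/2)/2;c=R.from_quat([q[1],q[2],q[3],q[0]]);e=R.from_quat([np.cos(a),np.sin(a),0,0])
print(np.degrees((e*c.inv()).as_rotvec()))
d=get_image("side")
crop(d["img"],212,245,100,110,5,"c9.png")
E
```

```text
time: 30.35
eef_pos: [0.4455, 0.237, 0.0178]
tcp_rot: [-0.003, 0.711, 0.703, -0.005]
contact_force: [-0.4, 0.3, -4.4]
width: 0.638
[0.44552872 0.23702496 0.01777726] [-0.00306247  0.71144908  0.70271001 -0.00542872] [-0.42568487  0.30294434 -4.3907105 ] 0.6376412116821226
[ 0.18801695 -0.6890576   0.08933661]
```

View pics/c9.png

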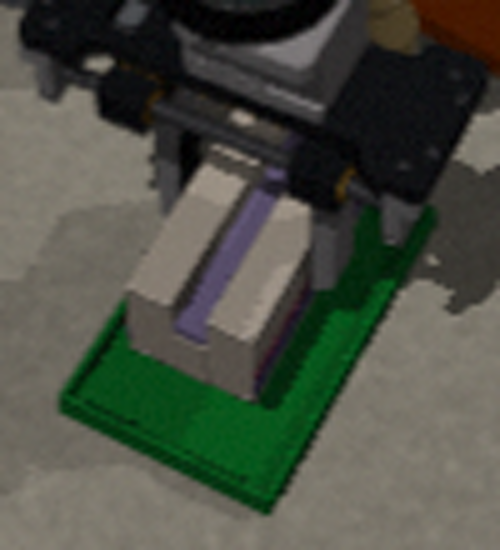

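The plinth, groove up, hangs about 30 mm over the green tray. Its near end is at (130-265, 290-400) and the tray corners are at (65,405), (270,510) and (435,215). Lowering.

```bash
python3 -m handwheel '[{"translation":[0,0.1,-1.2],"turn":[0.2,-0.7,0.1]},{"translation":[0,0.1,-2.4],"turn":[0.2,-0.7,0.1]},{"translation":[0,0.1,-2.6],"turn":[0.2,-0.7,0.1]},{"translation":[0,0.1,-2.6],"turn":[0.2,-0.7,0.1]}]';  python3 -m handwheel '[{"translation":[0,0,-0.2],"turn":[0,0,0]},{"translation":[0,0,-0.2],"turn":[0,0,0]}]'; python3 -m handwheel '[{"translation":[0,0,-0.2],"turn":[0,0,0]},{"translation":[0,0,-0.2],"turn":[0,0,0]}]'
```

```text
time: 30.9
eef_pos: [0.4461, 0.2383, -0.0078]
tcp_rot: [0.0, 0.711, 0.703, 0.001]
contact_force: [0.3, 0.2, -4.8]
width: 0.637
time: 31.15
eef_pos: [0.4463, 0.2383, -0.0097]
tcp_rot: [0.0, 0.711, 0.703, 0.001]
contact_force: [-0.1, -1.0, -5.5]
width: 0.637
time: 31.4
eef_pos: [0.4462, 0.2383, -0.0118]
tcp_rot: [0.0, 0.711, 0.703, 0.001]
contact_force: [-0.0, -0.3, -4.6]
width: 0.634
```

```bash
python3 -m handwheel '[{"translation":[-0.1,0,-0.15],"turn":[0,0,0]},{"translation":[-0.1,0,-0.15],"turn":[0,0,0]}]';  python3 -m handwheel '[{"translation":[0,0,-0.1],"turn":[0,0,0]},{"translation":[0,0,-0.1],"turn":[0,0,0]}]'
```

```text
time: 31.65
eef_pos: [0.4454, 0.2384, -0.0132]
tcp_rot: [0.0, 0.711, 0.703, 0.001]
contact_force: [-0.7, 0.3, -4.4]
width: 0.641
time: 31.9
eef_pos: [0.4454, 0.2384, -0.0133]
tcp_rot: [0.0, 0.711, 0.703, 0.001]
contact_force: [-1.1, -1.4, 5.9]
width: 0.638
```

```bash
python3 -m handwheel '[{"translation":[0,0,0],"turn":[0,0,0]},{"translation":[0,0,0],"turn":[0,0,0]},{"translation":[0,0,0],"turn":[0,0,0]},{"translation":[0,0,0],"turn":[0,0,0]}]' 6.8;  python3 -m handwheel '[{"translation":[0,0,2],"turn":[0,0,0]},{"translation":[0,0,5],"turn":[0,0,0]}]'; python3 -m handwheel '[{"translation":[0,0,4],"turn":[0,0,0]},{"translation":[0,0,9],"turn":[0,0,0]},{"translation":[0,0,14],"turn":[0,0,0]},{"translation":[-6,0,16],"turn":[0,0,0]},{"translation":[-11,0,16],"turn":[0,0,0]},{"translation":[-14,0,16],"turn":[0,0,0]},{"translation":[-14,0,16],"turn":[0,0,0]},{"translation":[-14,0,16],"turn":[0,0,0]}]'; python3 - <<'E'
from h import *
d=get_image("side")["img"]; t=get_image("top")["img"]
c=np.zeros((600,800,3),np.uint8)
c[:,:540]=cv2.resize(d[115:345,185:392],(540,600),interpolation=cv2.INTER_CUBIC)
c[:300,540:]=cv2.resize(t[190:290,155:242],(260,300),interpolation=cv2.INTER_CUBIC)
c[300:,540:]=cv2.resize(t[150:280,310:423],(260,300),interpolation=cv2.INTER_CUBIC)
cv2.imwrite("pics/c10.png",c)
E
```

```text
time: 32.4
eef_pos: [0.4454, 0.2384, -0.0133]
tcp_rot: [0.0, 0.711, 0.703, 0.001]
contact_force: [-0.5, 0.5, 0.1]
width: 0.722
time: 32.65
eef_pos: [0.4445, 0.2381, 0.0363]
tcp_rot: [-0.0, 0.711, 0.703, -0.0]
contact_force: [0.4, 0.5, 0.1]
width: 0.725
time: 33.65
eef_pos: [0.3057, 0.2383, 0.1965]
tcp_rot: [0.0, 0.711, 0.703, 0.0]
contact_force: [0.2, 0.8, -0.2]
width: 0.723
```

View pics/c10.png

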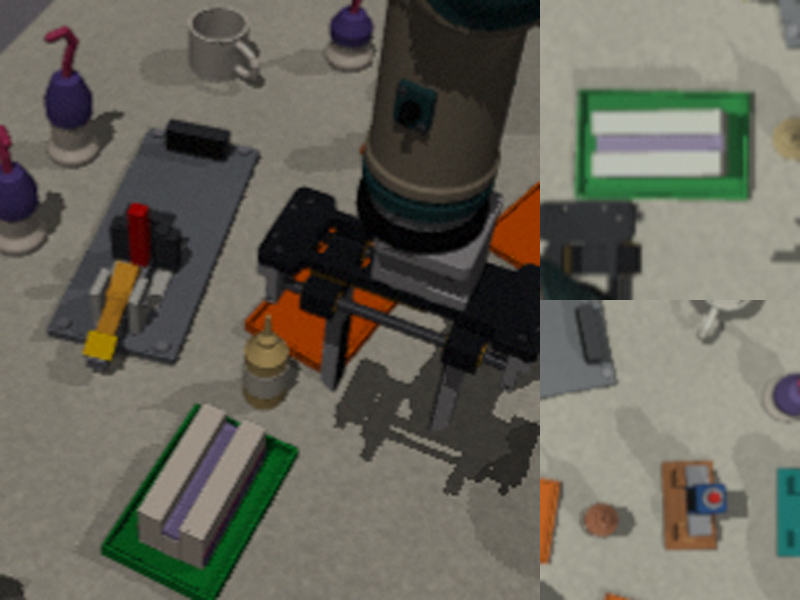

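The plinth sits flat in the green tray, groove up, at (655,145) in the top inset. The gauge is upright on the stand, red pin at (712,498). The clamp bar is back with its post at (138,235), the pawl pad is down at (100,345), and the birds, mug and bottles are standing. Handing in.

```bash
python3 -c "
from bench import *
s=sense(); print(s['time'],s['contact_force'],abs(s['dq']).max()); print(close_job())"
```

```text
33.75 [0.13248517 0.33911037 0.76590634] 0.004986026827466149
the job is handed in; nothing more can be done
None
```

The job is done and handed in at 33.8 s of the 72 s allowed; the hand-in gives no verdict.

- **Groove:** I held the foot on the plinth at about 15 N for more than a second. The probe met the groove floor about 5 mm before the foot seated, so the groove is about 17 mm deep. The indicator pin showed only red, which agrees, so the plinth went to the green tray.
- **Gauge, pawl and clamp:** The gauge is back upright on its stand. I pressed the pawl tail down to its stop, and it stayed down. The clamp bar is fully back: its post moved the full 35 mm in the image and stopped hard.
- **Plinth:** It was set down in the green tray. The last pictures show it flat, with the groove up.

The last pictures show the gauge in place, and the birds, mug and both squeeze bottles standing. That was by eye; I did not measure whether they had moved. The glaze jar was outside the last picture, and the arm never went near it.

**Disagreements:** With the fingers shut, their tips appeared about 30 mm higher than the reported tool position. I worked from contact forces and pictures instead of that height. The two cameras also differed by 2 to 5 mm at first, within what the grips and fits needed.

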